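# Free the jammed ball feeder

## Task

Stand the empty wooden box flat on the bench under the outlet of the ball feeder, square on and with its near wall under the tongue, and let go of it. Then clear the jam: nudge one of the two wedged balls a good centimetre or two back up the slope, and again if they wedge anew, until all five balls have rolled down into the box. Do not lift balls out of the feeder, let none land on the bench, and leave the other things on the bench where they are.

Things in the scene. Friction and masses are not known exactly. Their poses are not given: they have to be found in the camera images.
- feeder: fixed wooden ball feeder: a waxed funnel tray on legs, sloping 7 degrees (0.122 rad) down to an open neck. Origin on the table under the middle of the neck; z up, +x the horizontal uphill direction, -x out of the outlet, y across. Tray walls 10 mm thick, 30 mm high over the floor; back wall at x = 226 mm. Open underneath, but for legs (30 x 20 mm) from x = 45 mm on, at y = +-95 mm
- feeder_neck (a point): middle of the neck, on the tray floor's top face, 66 mm over the table; axes as the feeder's. Floor rises 0.123 mm per mm uphill. Neck 66 mm clear (y -33 to 33 mm); uphill of it the walls slant out at 50 degrees from the middle line on each side to 200 mm clear at x = 56 mm, then run straight back. A fingertip up to 25 mm wide held to one side of the neck leaves room for a ball to pass
- feeder_lip (a point): middle of the outlet's edge: end of the bare tongue (72 mm wide, 8 mm thick, no side walls) that runs 35 mm out from the neck; this point is on its top face, 62 mm over the table, underside 53 mm. Balls drop off here at up to 0.5 m/s, landing up to 55 mm beyond
- box: empty open wooden box, square, 150 x 150 mm outside, 42 mm high, walls 8 mm thick, floor 8 mm thick, about 0.24 kg (0.19 to 0.31), loose; origin under the centre of its floor, axes along its sides, z up
- ball1_center (a point): centre of a smooth turned wooden ball, 40 mm diameter, 24 g, loose, rolls freely; all five are alike. One of the two that are wedged side by side above the neck (each centre about 13 mm uphill of the neck, 20 mm either side of the middle line), each holding the other against the slanting wall; this one on the -y side
- ball2_center (a point): centre of a smooth turned wooden ball, 40 mm diameter, 24 g, loose, rolls freely; all five are alike. One of the two that are wedged side by side above the neck (each centre about 13 mm uphill of the neck, 20 mm either side of the middle line), each holding the other against the slanting wall; this one on the +y side
- ball3_center (a point): centre of a smooth turned wooden ball, 40 mm diameter, 24 g, loose, rolls freely; all five are alike. One of the three lying behind the two wedged ones
- ball4_center (a point): centre of a smooth turned wooden ball, 40 mm diameter, 24 g, loose, rolls freely; all five are alike. One of the three lying behind the two wedged ones
- ball5_center (a point): centre of a smooth turned wooden ball, 40 mm diameter, 24 g, loose, rolls freely; all five are alike. One of the three lying behind the two wedged ones
- stack: bystander: stack of four small finished boxes, 85 x 70 mm, 88 mm high, 0.5 kg, loose; origin under its centre
- tub: bystander: white plastic tub, 84 mm across, 65 mm high, 0.3 kg, loose; origin under its centre
- offcut: bystander: flat plywood offcut, 75 x 50 mm, 12 mm thick, loose; origin under its centre
- jar: bystander: glass jar with a lid, 64 mm across, 80 mm high, loose; origin under its centre
- slats: bystander: small pile of slats, 110 (x) x 50 mm, 27 mm high, loose; origin under its centre
- mallet: bystander: hammer lying at the left of the bench, 260 mm long along its x, 26 mm high, loose; origin near its middle

How it is judged:
By the outcome, as a careful person would: the job done as asked, in the order asked, and still so for the second after the job is handed in, with the robot touching nothing.
It also fails if it takes over 72 s, if anything falls off the work surface, if the arm or the gripper's body presses on something with over 40 N, if the wrist force passes 120 N, or if a joint passes its speed limit or range.

## Robot

A 6-joint arm with a two-finger parallel gripper is mounted at the origin on the work surface. World frame = base frame: x ahead of the robot, y to its left, z up, the work surface at z = 0. Lengths are in m, angles in rad, forces in N, time in s.
With the tool pointing down it reaches from about 0.25 to 0.725 m from the base axis. Payload 4 kg.
Tool frame: the origin (TCP) lies on the centre line of the jaws, within the pads' length; the fingertips stand 17 mm ahead of it and the grasp point (between the pads) lies 2 mm behind it; z points along the fingers, y is the line along which they close (so a half turn about z gives the same grasp; the last joint's range is limited). The gripper opens to 85 mm and grips with 20 to 120 N. Pads are 22 mm wide; open, the fingers measure 114 mm over their backs; the gripper's body (76 mm by 85 mm) begins 54 mm behind the grasp point. The pads swing forward as they close: fully open they stand 13 mm farther back than shut.
Start: joints at [1.213, 0.241, 0.005, 1.335, 0, 1.571], TCP at [0.175, 0.468, 0.248] pointing down, gripper open.
Joint ranges: [-2.72, 2.72], [-1.05, 1.87], [-1.09, 1.28], [-1.99, 2.15], [-1.42, 1.44], [-3.14, 3.14]. Speed limits (rad/s): [2.79, 2.79, 3.14, 3.14, 3.14, 3.14].

## Interface

Orientations are given as a unit quaternion [x, y, z, w].
In Python, from workcell import get_obs, imaging, order gives the robot as it stands.
- The arm moves only by the tool apply_moves, never from a script. Its argument "targets" is a list that holds one entry, the list of rows, each a list of 5 numbers: the shift along the world's x, y, z in units of 40 mm (1.0 is 40 mm), then the turn about the world's z in degrees, then the gripper command: -1 is shut, 1 is fully open, values between are in proportion. In form: [[[dx, dy, dz, turn, fingers], ...]]. A call has 1 to 8 rows; each row shifts and turns the commanded pose from where the row before left it; what a row does not reach is not made up. A row lasts 1/12 s, in which the tool goes at most 41.7 mm and 7.16 degrees, less where a joint would pass 70% of its speed; a pose out of reach is approached as far as the arm can. A call is refused whole if a number of a shift passes 1 or a number of a turn 7.16, either way. A call with a gripper value outside its range is refused whole. The fingers move at their own pace and stop on an object; the grip force is fixed at half the most. Time passes only in rows, so rows that do not move let the fingers close. It gives the time, the measured TCP pose, the force, the opening and the grip force at its end, in the units of the state.
- get_obs(): the state, without advancing time (a new reading comes with each control period).
- imaging.camera(name): name is "scene" or "top"; returns (picture, depth): 480x640x3 uint8, blue, green, red; 480x640 float32, m along the optical axis (not along the pixel's ray), 0 where there is no reading.
- imaging.get_calibration(name): a dict with "camera_matrix" (3x3 intrinsics, pixels), "k1" (the pictures are not rectified: a ray, as slopes to the right and down, at radius r is drawn at 1 + k1 r^2 times it, then the intrinsics apply), "eye" and "rotation" of the camera in the world. Camera axes: x right, y down, z forward; pixel columns grow to the right and rows downward; lengths in m; the calibration is good to about 2 mm. A picture is of the moment at which its call begins. get_calibration takes no time and is no camera call.
- order.job_done(): hands the job in; it is judged then, once.
The state is a dict: "clock": time; "joint_pos": joint angles; "joint_vel": joint speeds; "tau": joint torques, N m; "eef_pos": TCP position; "tool_rot": TCP orientation; "ft_force": force on the tool from outside, world axes, zero at the start; "ft_torque": the same for the moment, N m; "grip_width": finger opening in m; "grasp_force": force on a finger pad.
Only numpy, scipy, OpenCV 4.12 (cv2) and the standard library are available. Lean on these libraries where they do the work, as an engineer would, in place of code of your own. Each camera call takes 0.05 s, during which the arm holds its last target. There are 200 camera calls.

## Working session

There is one attempt and no reset: what is moved stays moved. The work goes in short steps, Python scripts to look and compute and a tool call to move; the robot and the scene stay as the last step left them, time stands still between calls to the robot, and variables do not carry over. Pictures are saved under pics/ and viewed, at most 10 in all, crops included, and the job is handed in when it is done.

Besides the shell and the picture viewer there is one more tool, called after "Call:" by a JSON object that holds its "op" and its "data". apply_moves: Moves the arm, as the interface text tells. Its arguments: {"type":"object","properties":{"targets":{"type":"array","items":{"type":"array","items":{"type":"array","items":{"type":"number"}}}}},"required":["targets"]}

```bash
mkdir -p pics
python3 - <<'E'
from workcell import get_obs, imaging
import cv2, numpy as np
for n in ("scene","top"):
    p,d=imaging.camera(n); cv2.imwrite(f"pics/{n}0.png",p); np.save(f"{n}0.npy",d)
    c=imaging.get_calibration(n); print(n,{k:np.round(v,4).tolist() for k,v in c.items()}, (d>0).mean())
print(get_obs())
E
```

```text
scene {'camera_matrix': [[608.8152, 0.0, 319.7678], [0.0, 608.8152, 241.6171], [0.0, 0.0, 1.0]], 'k1': -0.182, 'eye': [1.6023, -0.5364, 1.4547], 'rotation': [0.7945, 0.4949, -0.1775, -0.304]} 0.9800260416666666
top {'camera_matrix': [[521.7147, 0.0, 312.3683], [0.0, 521.7147, 239.1172], [0.0, 0.0, 1.0]], 'k1': 0.0306, 'eye': [0.4396, 0.0132, 1.2832], 'rotation': [-0.7014, 0.7113, -0.0266, 0.0383]} 0.9961458333333333
{'clock': 0.1, 'joint_pos': array([1.21301349e+00, 2.41330001e-01, 3.83229245e-03, 1.33522097e+00,
       1.56840989e-06, 1.57080680e+00]), 'joint_vel': array([ 0.00138192, -0.00330372,  0.00115335, -0.00117616, -0.00104644,
       -0.00012037]), 'tau': array([ 2.77709451e-04, -3.73135722e+01,  2.53010631e+01,  1.08549235e-02,
        1.55682187e-05, -1.88588115e-05]), 'eef_pos': array([0.17490456, 0.46781854, 0.24749561]), 'tool_rot': array([ 1.77943866e-01,  9.84040170e-01, -9.45696591e-04, -1.71796894e-04]), 'ft_force': array([0.42862092, 0.37731623, 0.23918102]), 'ft_torque': array([-0.00915771, -0.02286214,  0.01430041]), 'grasp_force': 0.0, 'grip_width': 0.08535071676701314}
```

View pics/scene0.png

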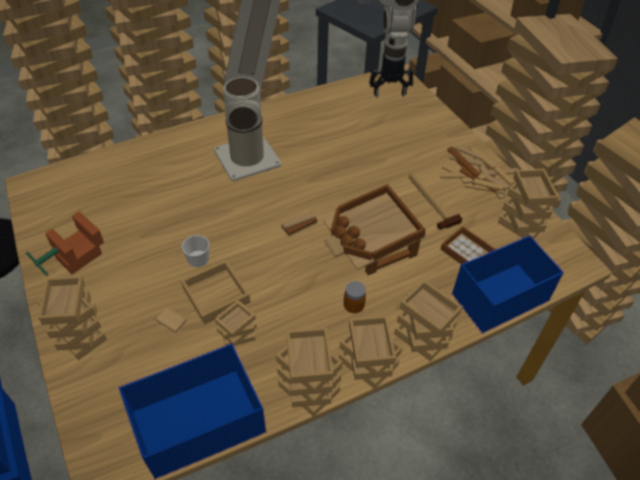

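View pics/top0.png

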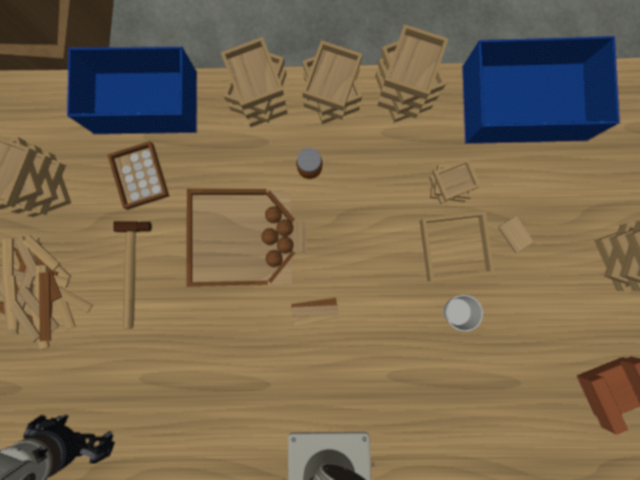

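Top view: the box is at about (456,246), the feeder mouth (tongue) at about (300,238), balls at (265–285, 215–258). The stack (453,181), offcut (516,234) and tub (463,313) surround the box; jar (309,163) and slats (315,308) flank the outlet.

```bash
cat > h.py <<'E'
import numpy as np, cv2
from scipy.spatial.transform import Rotation as R
from workcell import imaging, get_obs
def rays(n,uv):
    c=imaging.get_calibration(n); K=np.array(c["camera_matrix"]); uv=np.asarray(uv,float).reshape(-1,2)
    d=(uv-K[:2,2])/[K[0,0],K[1,1]]; s=d.copy()
    for _ in range(20): s=d/(1+c["k1"]*(s**2).sum(1,keepdims=True))
    r=R.from_quat(c["rotation"]).as_matrix() if np.size(c["rotation"])==4 else np.array(c["rotation"])
    return np.array(c["eye"]), np.c_[s,np.ones(len(s))]@r.T
def plane(n,uv,z):
    e,r=rays(n,uv); return e+r*((z-e[2])/r[:,2])[:,None]
def cloud(n,d):
    v,u=np.mgrid[:480,:640]; e,r=rays(n,np.c_[u.ravel(),v.ravel()])
    return (e+r*d.reshape(-1,1)).reshape(480,640,3)
def tri(uva,uvb):
    e1,r1=rays("top",uva); e2,r2=rays("scene",uvb); out=[]
    for a,b in zip(r1,r2):
        t=np.linalg.lstsq(np.c_[a,-b],e2-e1,rcond=None)[0]; p,q=e1+t[0]*a,e2+t[1]*b
        out.append(np.r_[(p+q)/2,np.linalg.norm(p-q)])
    return np.array(out)
E
python3 - <<'E'
from h import *
np.set_printoptions(precision=4,suppress=True)
for n in ("top","scene"):
    P=cloud(n,np.load(n+"0.npy")); im=cv2.imread(f"pics/{n}0.png")
    z=P[...,2]; x=P[...,0]; y=P[...,1]
    t=plane(n,[[456,246]],0)[0] if n=="top" else t
    print(n,"bench z",np.median(z[(abs(x-.45)<.1)&(abs(y+.1)<.05)]))
    reg=(abs(x-t[0])<.13)&(abs(y-t[1])<.12)
    m=(reg&(z>.034)&(z<.052)).astype(np.uint8); k,l,s,_=cv2.connectedComponentsWithStats(m)
    i=1+np.argmax(s[1:,2]*s[1:,3]); q=P[l==i]
    print("box rim z",np.median(q[:,2]),cv2.minAreaRect(q[:,:2].astype(np.float32)),cv2.minAreaRect(q[:,:2].astype(np.float32))[2], s[i])
    # feeder
    f=(x>.3)&(x<.62)&(y>-.02)&(y<.36)&(z>.045)
    hsv=cv2.cvtColor(im,cv2.COLOR_BGR2HSV); 
    m=(f).astype(np.uint8); k,l,s,_=cv2.connectedComponentsWithStats(m); i=1+np.argmax(s[1:,4]); q=P[l==i]
    print("feeder",s[i],cv2.minAreaRect(q[:,:2].astype(np.float32)), q.min(0),q.max(0))
v=cv2.imread("pics/top0.png"); s=cv2.imread("pics/scene0.png")
a=cv2.resize(v[170:340,180:340],None,fx=3.5,fy=3.5)[:580]; b=cv2.resize(v[150:340,410:540],None,fx=3,fy=3)[:580]
o=np.zeros((580,800,3),np.uint8); o[:,:400]=a[:580,160:560]; o[:b.shape[0],405:405+b.shape[1]]=b; cv2.imwrite("pics/crop1.png",o)
o=cv2.resize(s[180:320,170:430],None,fx=3,fy=3)[:600,:800]; cv2.imwrite("pics/crop2.png",o)
E
```

```text
top bench z 0.00015078841590010494
box rim z 0.04169930574757319 ((0.5327261090278625, -0.31195521354675293), (0.14988011121749878, 0.1533130705356598), 5.7892985343933105) 5.7892985343933105 [422 212  73  70 943]
feeder [ 185  209  121   78 8369] ((0.5300073623657227, 0.16331692039966583), (0.30094122886657715, 0.17975260317325592), 89.79203796386719) [0.4396 0.0132 0.0568] [0.62   0.3135 1.2832]
scene bench z 0.002002856978910783
box rim z 0.0417455682966732 ((0.5312981009483337, -0.3127005696296692), (0.16224457323551178, 0.15386570990085602), 5.224112510681152) 5.224112510681152 [181 260  69  58 653]
feeder [ 323  183   95   74 4052] ((0.5306756496429443, 0.18079179525375366), (0.17862334847450256, 0.27413031458854675), 0.016198856756091118) [0.4413 0.0437 0.0495] [0.62   0.3178 0.1362]
```

View pics/crop1.png

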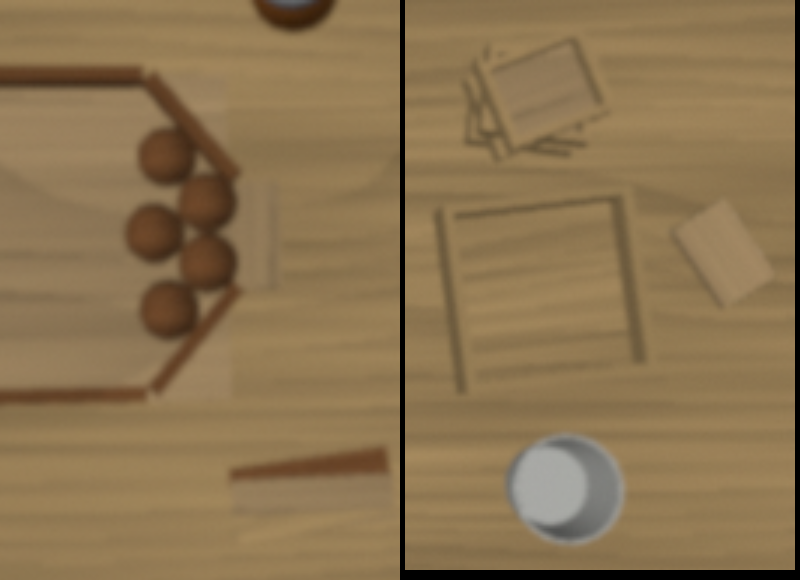

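View pics/crop2.png

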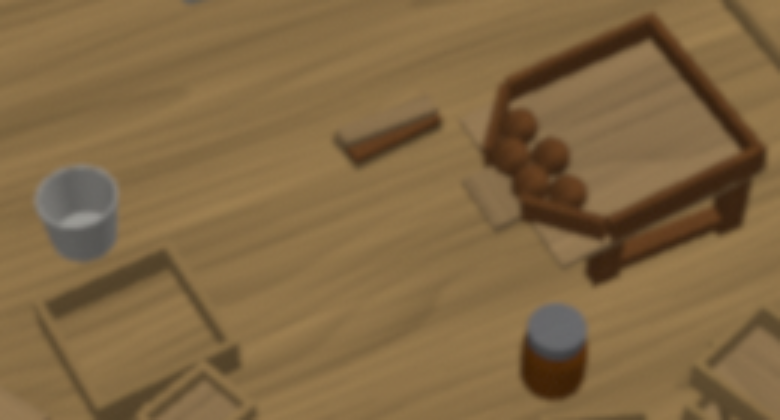

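Run:
```python
from h import *
np.set_printoptions(precision=4,suppress=True)
im=cv2.imread("pics/top0.png"); d=np.load("top0.npy"); P=cloud("top",d)
lip=plane("top",[[303.7,222.3],[303.7,252.9]],.062); print("lip corners",lip,lip.mean(0))
b=im.astype(int); br=(b[...,2]<120)&(b[...,2]-b[...,0]>40)
def wall(us,v0,v1):
    o=[]
    for u in us:
        q=[ (u,v) for v in range(v0,v1) if br[v,u] and P[v,u,2]>.09]
        if q: o.append(P[[v for _,v in q],u].mean(0))
    o=np.array(o); c=np.polyfit(o[:,1],o[:,0],1); print(len(o),"x at y=.2:",np.polyval(c,.2),"slope deg",np.degrees(np.arctan(c[0])),o[:,2].min(),o[:,2].max())
wall(range(200,262),180,200); wall(range(200,262),274,295)
q=[P[v,u] for v in range(200,275) for u in range(183,198) if br[v,u] and P[v,u,2]>.1]; q=np.array(q); c=np.polyfit(q[:,0],q[:,1],1); print("back wall y at x=.53",np.polyval(c,.53),np.degrees(np.arctan(c[0])),np.median(q[:,2]))
# balls from top, centres by circles
px=np.array([[225.71+x/3.5,170+y/3.5] for x,y in [(166,156),(207,202),(154,233),(208,262),(168,310)]])
for p in px: print(p,plane("top",[p],.088)[0], "top z",P[int(p[1])-4:int(p[1])+5,int(p[0])-4:int(p[0])+5,2].max())
sc=[[170+x/3,180+y/3] for x,y in [(569,193),(533,182),(551,155),(511,155),(519,126)]]
print("tri",tri(px,sc))
# bystanders
for n,uv,z in [("jar",(309,161),.08),("tub",(464,312),.065),("stack",(455,181),.088),("offcut",(516,234),.012),("slats",(315,306),.027)]: print(n,plane("top",[uv],z)[0])
sl=(P[...,2]>.012)&(P[...,0]>.3)&(P[...,0]<.43)&(abs(P[...,1])<.12); q=P[sl]; print("slats",cv2.minAreaRect(q[:,:2].astype(np.float32)),q[:,:2].min(0),q[:,:2].max(0))
for nm,cx,cy in (("stack",.66,-.31),("tub",.4,-.33)):
    m=(P[...,2]>.03)&(abs(P[...,0]-cx)<(.05 if nm=="stack" else .06))&(abs(P[...,1]-cy)<.08); q=P[m]; print(nm,q.min(0),q.max(0))
```

```text
lip corners [[0.5924 0.0525 0.062 ]
 [0.5201 0.0534 0.062 ]] [0.5562 0.0529 0.062 ]
62 x at y=.2: 0.6607248702044606 slope deg -0.9082874295221065 0.1026499683237232 0.12151694594190073
62 x at y=.2: 0.45141121084649305 slope deg -0.4221201783605433 0.10363016904877231 0.4002929350071123
back wall y at x=.53 0.30287574053163807 5.79241928368769 0.12292950055364349
[273.1386 214.5714] [0.6082 0.1222 0.088 ] top z 0.11564225044457066
[284.8529 227.7143] [0.5772 0.0953 0.088 ] top z 0.11325860194629445
[269.71   236.5714] [0.5572 0.1304 0.088 ] top z 1.2831550938576495
[285.1386 244.8571] [0.5375 0.095  0.088 ] top z 0.11288618007956575
[273.71   258.5714] [0.5063 0.1215 0.088 ] top z 0.11478630790941446
tri [[0.6076 0.1219 0.0928 0.0004]
 [0.5775 0.0964 0.0907 0.0028]
 [0.5566 0.1298 0.0942 0.0001]
 [0.5372 0.0946 0.0916 0.0003]
 [0.5059 0.1207 0.0922 0.0009]]
jar [0.7348 0.0378 0.08  ]
tub [ 0.3787 -0.3135  0.065 ]
stack [ 0.6796 -0.2987  0.088 ]
offcut [ 0.562 -0.46   0.012]
slats [0.395 0.029 0.027]
slats ((0.3818192481994629, 0.03017985075712204), (0.051331400871276855, 0.11048756539821625), 7.610574245452881) [ 0.3499 -0.0258] [0.4133 0.0871]
stack [ 0.61   -0.3768  0.0301] [ 0.71   -0.2507  0.094 ]
tub [ 0.3401 -0.3561  0.0301] [ 0.46   -0.2502  0.0716]
```

Box: centre (0.532, −0.312), yaw about 5.5°, rim height 42 mm in both views. Feeder: uphill is about world +y, centre line x≈0.557, lip y≈0.05, wedged balls at (0.577, 0.095) and (0.537, 0.095). I'll grip the box's −y wall at (0.539, −0.383).

Call:
{"op": "apply_moves", "data": {"targets": [[[0.38,-0.89,0,3.25,0],[0.38,-0.89,0,3.25,0],[0.38,-0.89,0,3.25,0],[0.38,-0.89,0,3.25,0],[0.38,-0.89,0,3.25,0],[0.38,-0.89,0,3.25,0],[0.38,-0.89,0,3.25,0],[0.38,-0.89,0,3.25,0]]]}}

```text
clock: 0.77
eef_pos: [0.2966, 0.1817, 0.2481]
tool_rot: [-0.05, 0.999, -0.0, -0.0]
ft_force: [0.4, -0.2, 0.2]
grip_width: 0.043
grasp_force: 0.0
```

Call:
{"op": "apply_moves", "data": {"targets": [[[0.38,-0.89,0,0,0],[0.38,-0.89,0,0,0],[0.38,-0.89,0,0,0],[0.38,-0.89,0,0,0],[0.38,-0.89,0,0,0],[0.38,-0.89,0,0,0],[0.38,-0.89,0,0,0],[0.38,-0.89,0,0,0]]]}}

```text
clock: 1.43
eef_pos: [0.4183, -0.1033, 0.248]
tool_rot: [-0.048, 0.999, 0.0, -0.0]
ft_force: [-0.0, 0.0, -0.5]
grip_width: 0.0426
grasp_force: 0.0
```

Call:
{"op": "apply_moves", "data": {"targets": [[[0.38,-0.89,0,0,0],[0.38,-0.89,0,0,0],[0.38,-0.89,0,0,0],[0.38,-0.89,0,0,0],[0.38,-0.89,0,0,0],[0.38,-0.89,0,0,0],[0.38,-0.89,0,0,0],[0,0,0,0,0]]]}}

```text
clock: 2.1
eef_pos: [0.5258, -0.3565, 0.2439]
tool_rot: [-0.045, 0.999, -0.0, -0.001]
ft_force: [1.4, -0.6, -0.7]
grip_width: 0.0425
grasp_force: 0.0
```

Run:
```python
from h import *
o=get_obs(); print(o["clock"],o["eef_pos"],o["grip_width"],R.from_quat(o["tool_rot"]).as_matrix()[:,1])
P=cloud("top",np.load("top0.npy"))
# lip edge by depth: half-height crossing along each row
e=[]
for v in range(225,251):
    z=P[v,292:315,2]; i=np.where(z>.03)[0].max(); e.append((P[v,292+i,1],z[i],P[v,293+i,1]))
print(np.round(np.median(e,0),4))
# lateral edges of tongue
for u in range(294,303,2):
    z=P[205:270,u,2]; i=np.where(z>.035)[0]; print(u,np.round(P[205+i.min(),u],4),np.round(P[205+i.max(),u],4))
```

```text
2.1 [ 0.52581068 -0.35647646  0.24390487] 0.04252753908583983 [-9.07631963e-02  9.95872492e-01 -1.46671400e-04]
[0.0499 0.0622 0.0493]
294 [0.5958 0.0735 0.0982] [0.5157 0.0744 0.0957]
296 [0.5932 0.0706 0.0633] [0.5223 0.0713 0.0643]
298 [0.5937 0.0661 0.0591] [0.5222 0.0666 0.0647]
300 [0.5927 0.0611 0.0658] [0.5223 0.062  0.0625]
302 [0.5928 0.0564 0.0646] [0.5223 0.0574 0.0615]
```

Call:
{"op": "apply_moves", "data": {"targets": [[[0.33,-0.66,0,0,0],[0,0,-0.9,0,0],[0,0,-0.9,0,0],[0,0,-0.9,0,0],[0,0,-0.5,0,0],[0,0,0,0,0],[0,0,0,0,0]]]}}

```text
clock: 2.68
eef_pos: [0.5368, -0.376, 0.1186]
tool_rot: [-0.048, 0.999, 0.001, -0.002]
ft_force: [0.5, -0.1, 0.6]
grip_width: 0.043
grasp_force: 0.0
```

Run:
```python
from h import *
p,d=imaging.camera("scene"); q,e=imaging.camera("top")
o=np.hstack([cv2.resize(p[230:350,140:270],None,fx=3,fy=3),cv2.resize(q[180:300,410:545],None,fx=3,fy=3)]);cv2.imwrite("pics/c3.png",o); print(o.shape, get_obs()["eef_pos"])
```

```text
(360, 795, 3) [ 0.53894292 -0.37747581  0.12230738]
```

View pics/c3.png

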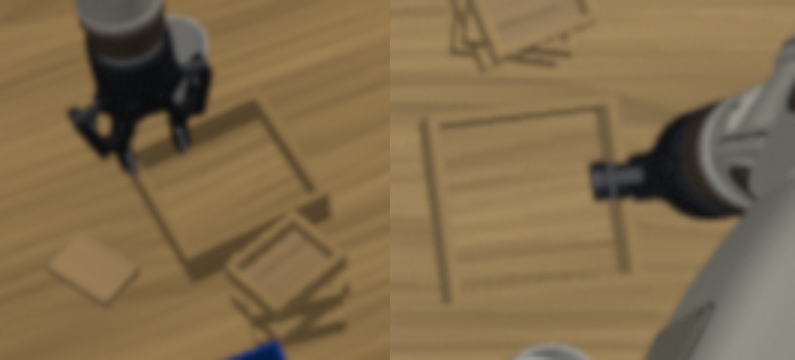

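The picture shows the fingers straddling the −y wall of the box (at about (605,180) in the crop, right half), clear of the offcut. I'll shift 5 mm more and descend.

Call:
{"op": "apply_moves", "data": {"targets": [[[0,-0.13,-0.4,0,0],[0,0,-0.5,0,0],[0,0,-0.5,0,0],[0,0,-0.4,0,0],[0,0,-0.3,0,0],[0,0,0,0,0],[0,0,0,0,0],[0,0,0,0,0]]]}}

```text
clock: 3.45
eef_pos: [0.5391, -0.3829, 0.0384]
tool_rot: [-0.048, 0.999, -0.001, 0.001]
ft_force: [0.7, -1.4, 0.3]
grip_width: 0.0425
grasp_force: 0.0
```

Call:
{"op": "apply_moves", "data": {"targets": [[[0,0,-0.05,0,-1],[0,0,0,0,-1],[0,0,0,0,-1],[0,0,0,0,-1],[0,0,0,0,-1],[0,0,0,0,-1]]]}}

```text
clock: 3.95
eef_pos: [0.5384, -0.3826, 0.0354]
tool_rot: [-0.048, 0.999, -0.001, 0.001]
ft_force: [-0.3, -0.3, 6.0]
grip_width: 0.0069
grasp_force: 61.4
```

Call:
{"op": "apply_moves", "data": {"targets": [[[0,0,0.15,0,-1],[0,0,0.25,0,-1],[0,0,0.25,0,-1],[0,0,0,0,-1],[0,0,0,0,-1]]]}}

```text
clock: 4.37
eef_pos: [0.5386, -0.3825, 0.0615]
tool_rot: [-0.048, 0.999, -0.001, 0.001]
ft_force: [0.3, 0.1, -1.9]
grip_width: 0.0068
grasp_force: 60.4
```

```bash
cat > box.py <<'E'
from h import *
import sys
np.set_printoptions(precision=4,suppress=True)
cx,cy,zr=map(float,sys.argv[1:4])
o=get_obs(); print(o["clock"],o["eef_pos"],o["grip_width"],o["ft_force"])
for n in ("top","scene"):
    _,d=imaging.camera(n); P=cloud(n,d); x,y,z=P[...,0],P[...,1],P[...,2]
    m=((abs(x-cx)<.1)&(abs(y-cy)<.1)&(abs(z-zr)<.012)).astype(np.uint8); k,l,s,_=cv2.connectedComponentsWithStats(m)
    i=1+np.argmax(s[1:,2]*s[1:,3]); q=P[l==i]; A=np.linalg.lstsq(np.c_[q[:,0]-cx,q[:,1]-cy,np.ones(len(q))],q[:,2],rcond=None)[0]
    print(n,"rim z",np.median(q[:,2]),"tilt x,y deg",np.degrees(A[:2]),cv2.minAreaRect(q[:,:2].astype(np.float32)))
E
python3 box.py .532 -.312 .065
```

```text
4.3667 [ 0.5386 -0.3825  0.0615] 0.006778367064163194 [ 0.303   0.1274 -1.8839]
top rim z 0.06678129501626173 tilt x,y deg [-0.1066 -0.0206] ((0.5328726768493652, -0.31024789810180664), (0.14999502897262573, 0.15314728021621704), 5.633605480194092)
scene rim z 0.0659246951536977 tilt x,y deg [-0.1986  0.0458] ((0.5333084464073181, -0.3165282905101776), (0.1637941151857376, 0.16500027477741241), 5.1013875007629395)
```

Call:
{"op": "apply_moves", "data": {"targets": [[[-0.2,0.4,0,0,-1],[0,0.85,0,0,-1],[0,0.9,0,0,-1],[0,0.9,0,0,-1],[0.16,0.9,0,-1.5,-1],[0.16,0.9,0,-1.5,-1],[0.17,0.9,0,-1.5,-1],[0.17,0.9,0,-1.5,-1]]]}}

```text
clock: 5.13
eef_pos: [0.5557, -0.1143, 0.0599]
tool_rot: [0.005, 1.0, 0.0, -0.001]
ft_force: [0.2, -1.2, -2.8]
grip_width: 0.0066
grasp_force: 60.4
```

Call:
{"op": "apply_moves", "data": {"targets": [[[0,0,-0.2,0,-1],[0,0,-0.2,0,-1],[0,0,-0.13,0,-1],[0,0,0,0,-1],[0,0,0,0,-1]]]}}

```text
clock: 5.55
eef_pos: [0.5553, -0.1173, 0.0382]
tool_rot: [0.005, 1.0, 0.0, -0.001]
ft_force: [0.4, -0.7, -3.3]
grip_width: 0.0069
grasp_force: 60.4
```

```bash
python3 box.py .556 -.045 .046
```

```text
5.55 [ 0.5553 -0.1173  0.0382] 0.006901046010171491 [ 0.4446 -0.664  -3.2576]
top rim z 0.0439742545471532 tilt x,y deg [-0.1507  0.2735] ((0.5565084218978882, -0.03708901256322861), (0.13222776353359222, 0.14951585233211517), 89.2337875366211)
scene rim z 0.04446339346784556 tilt x,y deg [-0.6206 -0.571 ] ((0.558053195476532, -0.05309633910655975), (0.16602584719657898, 0.15928764641284943), 88.64994812011719)
```

Call:
{"op": "apply_moves", "data": {"targets": [[[0.02,0.25,0,0,-1],[0,0.35,0,0,-1],[0,0.3,0,0,-1],[0,0.15,0,0,-1],[0,0,-0.07,0,-1],[0,0,0,0,-1],[0,0,0,0,-1]]]}}

```text
clock: 6.23
eef_pos: [0.557, -0.0738, 0.0361]
tool_rot: [0.004, 1.0, -0.0, -0.0]
ft_force: [-0.1, -0.5, -3.4]
grip_width: 0.0071
grasp_force: 60.4
```

Call:
{"op": "apply_moves", "data": {"targets": [[[0,0,0,0,-0.3],[0,0,0,0,-0.2],[0,0,0,0,-0.2],[0,0,0.4,0,-0.2],[0,0,0.8,0,-0.2],[0,0,0.9,0,-0.2],[0,0,0.9,0,-0.2],[0,0,0,0,-0.2]]]}}

```text
clock: 6.9
eef_pos: [0.562, -0.075, 0.1648]
tool_rot: [0.005, 1.0, -0.001, 0.007]
ft_force: [1.9, 0.1, 0.2]
grip_width: 0.0341
grasp_force: 0.0
```

```bash
python3 box.py .557 -.004 .042
python3 - <<'E'
from h import *
p,d=imaging.camera("scene"); q,e=imaging.camera("top")
o=np.hstack([cv2.resize(p[180:330,270:430],None,fx=2.5,fy=2.5),cv2.resize(q[170:320,240:400],None,fx=2.5,fy=2.5)]);cv2.imwrite("pics/c4.png",o)
E
```

```text
6.9 [ 0.562  -0.075   0.1648] 0.034130343719757865 [1.8511 0.1469 0.1509]
top rim z 0.04152589536376328 tilt x,y deg [2.1248 0.0649] ((0.61652672290802, 0.011439796537160873), (0.034260381013154984, 0.1212056428194046), 1.2717013359069824)
scene rim z 0.04082921176047849 tilt x,y deg [0.0397 0.1053] ((0.5569782853126526, -0.004127390682697296), (0.15386085212230682, 0.16176553070545197), 89.41600036621094)
```

View pics/c4.png

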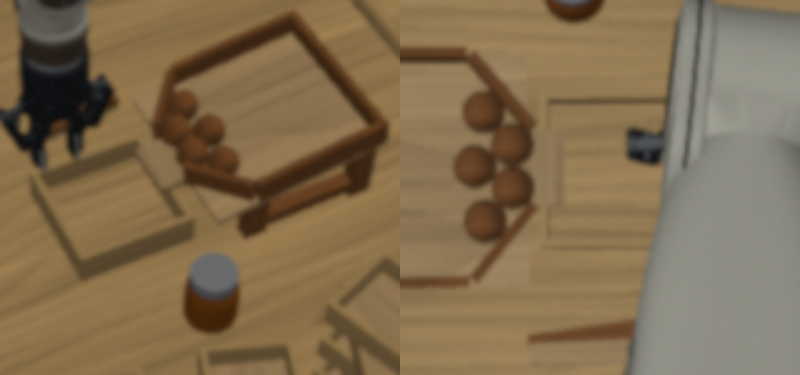

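The picture shows the box flat, square, with its near wall under the tongue (top crop about (548,175)); centre measured (0.557, −0.004). Next I shut the fingers and go to the −x side of the tongue to nudge ball2.

Call:
{"op": "apply_moves", "data": {"targets": [[[-0.15,0.6,0,0,-1],[-0.15,0.8,0,0,-1],[-0.1,0.8,0,0,-1],[-0.1,0.8,0,0,-1],[0,0,0,0,-1],[0,0,0,0,-1]]]}}

```text
clock: 7.6
eef_pos: [0.5356, 0.0473, 0.1544]
tool_rot: [0.003, 1.0, -0.0, -0.002]
ft_force: [0.5, -0.9, 1.0]
grip_width: 0.0001
grasp_force: 0.0
```

Call:
{"op": "apply_moves", "data": {"targets": [[[0.03,-0.05,-0.5,0,-1],[0,0,-0.5,0,-1],[0,0,-0.5,0,-1],[0,0,0,0,-1],[0,0,0,0,-1]]]}}

```text
clock: 8.02
eef_pos: [0.5367, 0.0428, 0.0945]
tool_rot: [0.005, 1.0, -0.0, -0.003]
ft_force: [0.3, 1.0, 0.6]
grip_width: -0.0001
grasp_force: 0.0
```

Run:
```python
from h import *
p,d=imaging.camera("scene"); q,e=imaging.camera("top"); print(get_obs()["eef_pos"])
o=np.hstack([cv2.resize(p[195:295,310:410],None,fx=4,fy=4),cv2.resize(q[190:290,240:340],None,fx=4,fy=4)]);cv2.imwrite("pics/c5.png",o)
```

```text
[0.53877772 0.04324938 0.09679588]
```

View pics/c5.png

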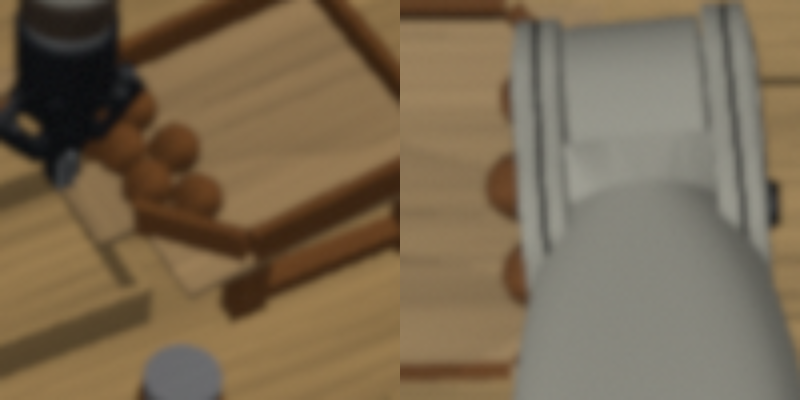

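The tip stands on the −x side of the tongue near the lip (scene crop (62,165)), clear of ball2. I'll push uphill.

Call:
{"op": "apply_moves", "data": {"targets": [[[-0.02,0.15,0,0,-1],[0,0.2,0,0,-1],[0,0.2,0,0,-1],[0,0.2,0.03,0,-1],[0,0.15,0.02,0,-1],[0,0,0,0,-1],[0,0,0,0,-1],[0,0,0,0,-1]]]}}

```text
clock: 8.78
eef_pos: [0.5374, 0.0801, 0.0983]
tool_rot: [0.004, 1.0, -0.0, -0.0]
ft_force: [-0.8, -0.3, -0.1]
grip_width: -0.0001
grasp_force: 0.0
```

```bash
cat > balls.py <<'E'
from h import *
import sys
np.set_printoptions(precision=3,suppress=True)
o=get_obs(); print(o["clock"],o["eef_pos"],o["ft_force"])
for n in ("scene","top"):
    p,d=imaging.camera(n); P=cloud(n,d); x,y,z=P[...,0],P[...,1],P[...,2]; b=p.astype(int)
    tray=(abs(x-.557)<.09)&(y>.03)&(y<.29)&(z>.080+.123*(y-.084))&(z<.122+.123*(y-.084))
    box=(abs(x-.557)<.064)&(y<.05)&(y>-.07)&(z>.016)&(z<.06)
    m=((b[...,2]-b[...,0]>35)&(b[...,2]<135)).astype(np.uint8)
    for nm,r in (("tray",tray),("box",box)):
        k,l,s,_=cv2.connectedComponentsWithStats(m*r.astype(np.uint8),connectivity=4)
        print(n,nm,[(int(s[i,4]),P[l==i].mean(0)) for i in range(1,k) if s[i,4]>15])
if len(sys.argv)>1:
    s,_=imaging.camera("scene"); t,_=imaging.camera("top")
    cv2.imwrite(sys.argv[1],np.hstack([cv2.resize(s[180:300,290:430],None,fx=2.8,fy=2.8),cv2.resize(t[180:300,240:380],None,fx=2.8,fy=2.8)]))
E
python3 balls.py pics/c6.png
```

```text
8.7833 [0.537 0.08  0.098] [-0.769 -0.294 -0.11 ]
scene tray [(474, array([0.59 , 0.112, 0.101])), (134, array([0.576, 0.052, 0.095]))]
scene box []
top tray [(60, array([0.573, 0.036, 0.094]))]
top box []
```

View pics/c6.png

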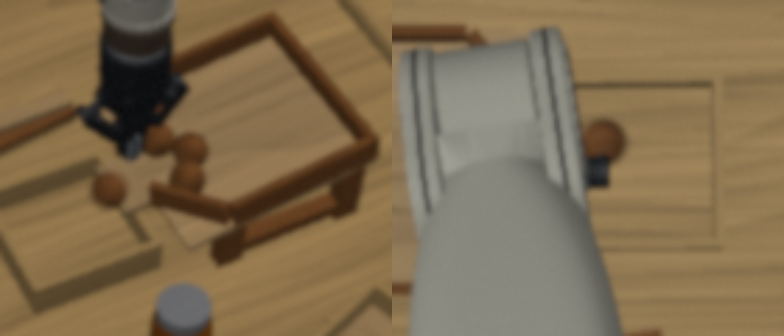

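Ball1 has just rolled past the tip and is leaving the lip (scene crop (110,188)). I'll hold still so it and any followers drop into the box.

Call:
{"op": "apply_moves", "data": {"targets": [[[0,0,0,0,-1],[0,0,0,0,-1],[0,0,0,0,-1],[0,0,0,0,-1],[0,0,0,0,-1],[0,0,0,0,-1],[0,0,0,0,-1],[0,0,0,0,-1]]]}}

```text
clock: 9.65
eef_pos: [0.5375, 0.0799, 0.0983]
tool_rot: [0.004, 1.0, -0.0, 0.0]
ft_force: [-0.8, -0.1, -0.4]
grip_width: 0.0002
grasp_force: 0.1
```

```bash
python3 balls.py pics/c7.png
```

```text
9.65 [0.538 0.08  0.098] [-0.776 -0.113 -0.37 ]
scene tray [(466, array([0.589, 0.111, 0.102]))]
scene box [(130, array([ 0.579, -0.053,  0.04 ]))]
top tray []
top box [(227, array([ 0.572, -0.049,  0.041]))]
```

View pics/c7.png

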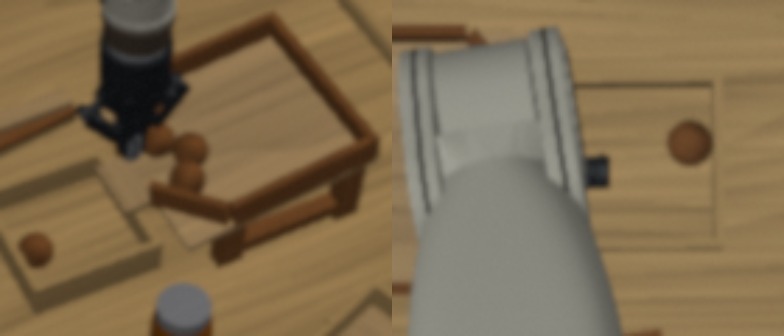

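Ball1 lies in the box (top crop (690,143)). Now I'll break contact and lift the tip out to see whether the rest flow.

Call:
{"op": "apply_moves", "data": {"targets": [[[0,-0.4,0.2,0,-1],[0,-0.4,0.9,0,-1],[0,-0.3,0.8,0,-1],[0,0,0,0,-1],[0,0,0,0,-1],[0,0,0,0,-1],[0,0,0,0,-1],[0,0,0,0,-1]]]}}

```text
clock: 10.52
eef_pos: [0.5365, 0.0363, 0.1728]
tool_rot: [0.004, 1.0, -0.0, -0.002]
ft_force: [0.4, 0.8, -0.1]
grip_width: -0.0002
grasp_force: 0.0
```

Call:
{"op": "apply_moves", "data": {"targets": [[[0,0,0,0,-1],[0,0,0,0,-1],[0,0,0,0,-1],[0,0,0,0,-1]]]}}

```text
clock: 10.85
eef_pos: [0.5374, 0.0361, 0.174]
tool_rot: [0.004, 1.0, -0.0, -0.0]
ft_force: [0.3, 0.2, -0.1]
grip_width: 0.0
grasp_force: 0.0
```

```bash
python3 balls.py pics/c8.png
```

```text
10.85 [0.537 0.036 0.174] [ 0.314  0.218 -0.147]
scene tray [(587, array([0.567, 0.102, 0.1  ]))]
scene box [(252, array([ 0.569, -0.037,  0.041]))]
top tray [(17, array([0.557, 0.134, 0.101]))]
top box [(216, array([ 0.574, -0.049,  0.041]))]
```

View pics/c8.png

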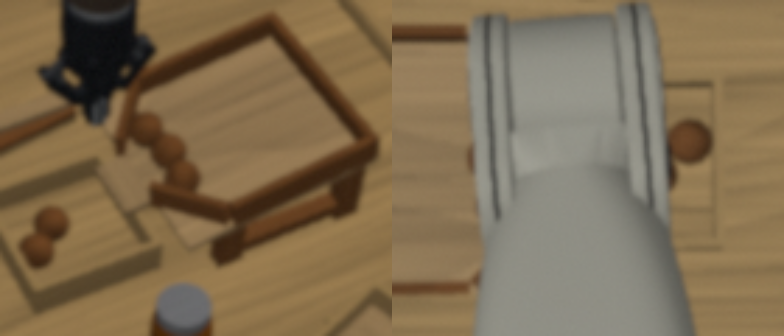

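Two balls are in the box (scene crop (38,250), (52,222)); three remain, lined up across the neck at (147,128), (168,152) and (183,178). I'll wait a little and measure them.

Call:
{"op": "apply_moves", "data": {"targets": [[[0,0,0,0,-1],[0,0,0,0,-1],[0,0,0,0,-1],[0,0,0,0,-1]]]}}

```text
clock: 11.38
eef_pos: [0.5375, 0.0359, 0.1743]
tool_rot: [0.004, 1.0, 0.0, 0.0]
ft_force: [-0.5, 0.2, -0.7]
grip_width: 0.0001
grasp_force: 0.0
```

```bash
cat > circ.py <<'E'
from h import *
# ball centres in the scene view by circles; each put on its own tray height (floor+20 mm) or box floor height
def find():
    p,_=imaging.camera("scene"); b=p.astype(np.int16); m=np.clip((b[...,2]-b[...,0])*2+ (150-b[...,2]),0,255).astype(np.uint8)
    x0,y0=285,180; g=cv2.resize(p[y0:300,x0:420],None,fx=4,fy=4,interpolation=cv2.INTER_CUBIC); g=cv2.cvtColor(g,cv2.COLOR_BGR2GRAY)
    c=cv2.HoughCircles(g,cv2.HOUGH_GRADIENT,1.5,18,param1=60,param2=14,minRadius=20,maxRadius=29)
    out=[]
    for u,v,r in ([] if c is None else c[0]):
        uv=[[x0+u/4,y0+v/4]]; col=p[int(uv[0][1]),int(uv[0][0])].astype(int)
        if col[2]-col[0]<35 or col[2]>135: continue
        q=plane("scene",uv,.09)[0]; q=plane("scene",uv,.086+.123*(q[1]-.084))[0]
        if q[1]<.04: q=plane("scene",uv,.028)[0]
        out.append(np.r_[q,r])
    return np.array(out)
if __name__=="__main__":
    np.set_printoptions(precision=3,suppress=True); print(get_obs()["clock"]); print(find())
E
python3 circ.py; python3 balls.py
python3 - <<'E'
from h import *
np.set_printoptions(precision=3,suppress=True)
print(plane("scene",[[290+x/2.8,180+y/2.8] for x,y in ((147,128),(168,152),(183,178))],.088))
E
```

```text
11.3833
[[ 0.659  0.12   0.091 26.45 ]
 [ 0.699  0.107  0.089 21.5  ]
 [ 0.575 -0.05   0.028 24.8  ]
 [ 0.547 -0.02   0.028 26.45 ]
 [ 0.705  0.241  0.107 28.1  ]
 [ 0.462  0.294  0.114 26.45 ]
 [ 0.597  0.11   0.089 28.1  ]
 [ 0.517  0.112  0.089 24.8  ]
 [ 0.449  0.163  0.096 21.5  ]
 [ 0.399  0.06   0.028 24.8  ]
 [ 0.556  0.118  0.09  24.8  ]
 [ 0.701  0.21   0.102 22.85 ]
 [ 0.673  0.215  0.103 26.45 ]
 [ 0.574  0.084  0.086 22.85 ]
 [ 0.531  0.087  0.086 24.8  ]
 [ 0.501  0.086  0.086 23.15 ]
 [ 0.598  0.085  0.086 23.15 ]
 [ 0.417  0.275  0.111 23.15 ]]
11.4333 [0.537 0.036 0.174] [0.133 0.278 0.754]
scene tray [(597, array([0.567, 0.102, 0.1  ]))]
scene box [(257, array([ 0.566, -0.038,  0.04 ]))]
top tray [(17, array([0.557, 0.134, 0.099]))]
top box [(216, array([ 0.574, -0.049,  0.041])), (22, array([ 0.543, -0.034,  0.038]))]
[[0.515 0.114 0.088]
 [0.556 0.118 0.088]
 [0.596 0.114 0.088]]
```

The three form an arch at (0.517, 0.112), (0.556, 0.118) and (0.597, 0.110). I'll enter on the −x side again and push the left and middle balls up, so the +x ball can pass.

Call:
{"op": "apply_moves", "data": {"targets": [[[0,0,-0.7,0,-1],[0,0,-0.7,0,-1],[0,0.1,-0.53,0,-1],[0,0.3,0,0,-1],[0,0.3,0,0,-1],[0,0.3,0.03,0,-1],[0,0.2,0.04,0,-1],[0,0.2,0.03,0,-1]]]}}

```text
clock: 12.2
eef_pos: [0.5388, 0.0937, 0.1032]
tool_rot: [0.004, 1.0, 0.0, 0.002]
ft_force: [0.7, 0.4, 0.3]
grip_width: -0.0001
grasp_force: 0.1
```

Call:
{"op": "apply_moves", "data": {"targets": [[[0,0.15,0.02,0,-1],[0,0.1,0,0,-1],[0,0,0,0,-1],[0,0,0,0,-1],[0,0,0,0,-1],[0,0,0,0,-1],[0,0,0,0,-1],[0,0,0,0,-1]]]}}

```text
clock: 12.87
eef_pos: [0.5375, 0.1015, 0.1018]
tool_rot: [0.005, 1.0, -0.0, -0.0]
ft_force: [-0.2, -0.5, 0.0]
grip_width: -0.0001
grasp_force: 0.0
```

```bash
python3 balls.py pics/c9.png; python3 circ.py | awk '$2!=""' | head -20
```

```text
12.8667 [0.537 0.102 0.102] [-0.152 -0.465  0.036]
scene tray [(30, array([0.517, 0.077, 0.093])), (380, array([0.598, 0.108, 0.101]))]
scene box [(253, array([ 0.566, -0.038,  0.041]))]
top tray []
top box [(220, array([ 0.574, -0.048,  0.042])), (210, array([ 0.545, -0.018,  0.041]))]
[[ 0.701  0.109  0.089 26.45 ]
 [ 0.573 -0.047  0.028 24.8  ]
 [ 0.659  0.117  0.09  28.1  ]
 [ 0.599  0.114  0.09  26.45 ]
 [ 0.562  0.127  0.091 26.45 ]
 [ 0.709  0.237  0.106 24.8  ]
 [ 0.547 -0.02   0.028 26.45 ]
 [ 0.416  0.246  0.107 26.45 ]
 [ 0.697  0.196  0.101 24.8  ]
 [ 0.564  0.089  0.086 26.45 ]
 [ 0.531  0.085  0.086 21.05 ]
 [ 0.464  0.229  0.105 26.45 ]
 [ 0.539  0.141  0.093 23.15 ]
 [ 0.6    0.086  0.086 24.65 ]
 [ 0.44   0.232  0.105 24.5  ]
 [ 0.38   0.127  0.091 24.8  ]
 [ 0.416  0.279  0.112 23.15 ]]
```

View pics/c9.png

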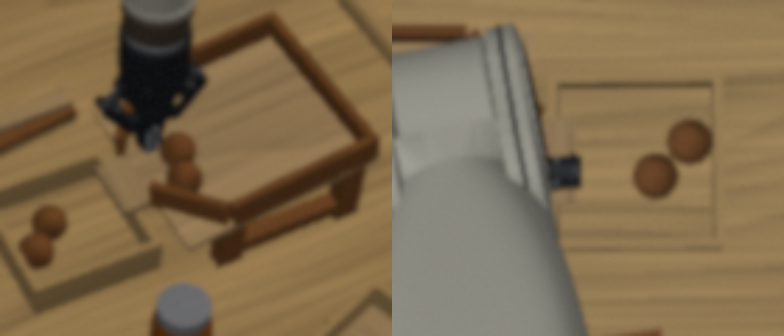

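Two balls in the box; the middle ball (0.562, 0.127) now rests on the tip's corner and holds the +x ball (0.599, 0.112) to its wall. I'll push the middle ball further up.

Call:
{"op": "apply_moves", "data": {"targets": [[[0.1,0.15,0.02,0,-1],[0.1,0.15,0.02,0,-1],[0.05,0.15,0.02,0,-1],[0,0,0,0,-1],[0,0,0,0,-1],[0,0,0,0,-1],[0,0,0,0,-1],[0,0,0,0,-1]]]}}

```text
clock: 13.78
eef_pos: [0.5481, 0.1202, 0.1046]
tool_rot: [0.004, 1.0, 0.0, 0.001]
ft_force: [2.3, 1.2, 0.5]
grip_width: 0.0003
grasp_force: 1.2
```

Call:
{"op": "apply_moves", "data": {"targets": [[[0,0,0,0,-1],[0,0,0,0,-1],[0,0,0,0,-1],[0,0,0,0,-1]]]}}

```text
clock: 14.12
eef_pos: [0.548, 0.12, 0.1046]
tool_rot: [0.004, 1.0, 0.0, 0.001]
ft_force: [3.0, 0.7, -0.4]
grip_width: 0.0
grasp_force: 1.7
```

```bash
sed -i 's/        out.append/        if not(abs(q[0]-.557)<.1 and q[1]<.3 and (q[1]>.04 or abs(q[0]-.557)<.07)): continue\n        out.append/' circ.py; python3 balls.py; python3 circ.py
```

```text
14.1167 [0.548 0.12  0.105] [ 3.027  0.699 -0.394]
scene tray [(109, array([0.52 , 0.09 , 0.096])), (372, array([0.603, 0.114, 0.102]))]
scene box [(255, array([ 0.566, -0.038,  0.041]))]
top tray [(118, array([0.612, 0.093, 0.097])), (36, array([0.513, 0.081, 0.097]))]
top box [(229, array([ 0.574, -0.049,  0.04 ])), (210, array([ 0.545, -0.018,  0.042]))]
14.2167
[[ 0.574 -0.048  0.028 24.8  ]
 [ 0.605  0.119  0.09  24.8  ]
 [ 0.572  0.144  0.094 24.8  ]
 [ 0.547 -0.02   0.028 26.45 ]
 [ 0.572  0.102  0.088 24.8  ]
 [ 0.599  0.086  0.086 26.45 ]
 [ 0.551  0.159  0.096 24.8  ]
 [ 0.643  0.07   0.084 24.8  ]
 [ 0.53   0.086  0.086 21.35 ]
 [ 0.528  0.276  0.111 23.   ]]
```

Call:
{"op": "apply_moves", "data": {"targets": [[[0,-0.2,0.9,0,-1],[0,-0.3,0.9,0,-1],[0,-0.6,0.2,0,-1],[0,-0.6,0,0,-1],[0,-0.6,0,0,-1],[0,-0.6,0,0,-1],[0,0,0,0,-1],[0,0,0,0,-1]]]}}

```text
clock: 14.93
eef_pos: [0.546, 0.0025, 0.1836]
tool_rot: [0.006, 1.0, -0.0, -0.002]
ft_force: [0.0, 0.8, 0.2]
grip_width: 0.0002
grasp_force: 0.0
```

Call:
{"op": "apply_moves", "data": {"targets": [[[0,0,0,0,-1],[0,0,0,0,-1],[0,0,0,0,-1],[0,0,0,0,-1],[0,0,0,0,-1],[0,0,0,0,-1]]]}}

```text
clock: 15.43
eef_pos: [0.5475, 0.0045, 0.1843]
tool_rot: [0.004, 1.0, -0.0, -0.0]
ft_force: [-0.9, 0.0, -0.9]
grip_width: -0.0001
grasp_force: 0.0
```

```bash
python3 balls.py; python3 circ.py
```

```text
15.4333 [0.547 0.004 0.184] [-0.904  0.037 -0.944]
scene tray [(594, array([0.567, 0.102, 0.1  ]))]
scene box [(257, array([ 0.566, -0.038,  0.04 ]))]
top tray [(967, array([0.558, 0.11 , 0.102]))]
top box []
15.5333
[[ 0.573 -0.047  0.028 24.8  ]
 [ 0.547 -0.02   0.028 26.45 ]
 [ 0.597  0.113  0.09  24.8  ]
 [ 0.52   0.11   0.089 26.45 ]
 [ 0.596  0.084  0.086 28.1  ]
 [ 0.465  0.142  0.093 26.45 ]
 [ 0.574  0.084  0.086 22.85 ]
 [ 0.558  0.113  0.09  22.55 ]
 [ 0.53   0.086  0.086 21.35 ]]
```

The arch of three re-formed at y≈0.112. This time I'll push the middle ball straight up the centre line, then shift to the −x side to open the +x gate.

Call:
{"op": "apply_moves", "data": {"targets": [[[0.12,0.3,-0.75,0,-1],[0.12,0.3,-0.75,0,-1],[0,0.3,-0.65,0,-1],[0,0.4,0,0,-1],[0,0.4,0.04,0,-1],[0,0.4,0.06,0,-1],[0,0.4,0.06,0,-1],[0,0.4,0.04,0,-1]]]}}

```text
clock: 16.25
eef_pos: [0.5572, 0.1206, 0.1064]
tool_rot: [0.004, 1.0, -0.0, 0.0]
ft_force: [-0.0, -0.0, 0.1]
grip_width: -0.0002
grasp_force: 0.1
```

Call:
{"op": "apply_moves", "data": {"targets": [[[0,0.2,0.02,0,-1],[0,0,0,0,-1],[0,0,0,0,-1],[0,0,0,0,-1]]]}}

```text
clock: 16.58
eef_pos: [0.557, 0.1272, 0.1069]
tool_rot: [0.005, 1.0, -0.0, -0.0]
ft_force: [1.4, -0.6, 0.1]
grip_width: -0.0001
grasp_force: 0.0
```

```bash
python3 balls.py; python3 circ.py
```

```text
16.5833 [0.557 0.127 0.107] [ 1.403 -0.571  0.087]
scene tray [(445, array([0.573, 0.09 , 0.098])), (109, array([0.568, 0.156, 0.108]))]
scene box [(257, array([ 0.566, -0.038,  0.041]))]
top tray [(210, array([0.608, 0.096, 0.099])), (189, array([0.53 , 0.086, 0.101]))]
top box [(222, array([ 0.574, -0.048,  0.041])), (211, array([ 0.545, -0.018,  0.041]))]
16.6833
[[ 0.574 -0.048  0.028 24.8  ]
 [ 0.546 -0.019  0.028 26.45 ]
 [ 0.521  0.093  0.087 28.1  ]
 [ 0.56   0.159  0.096 23.15 ]
 [ 0.538  0.093  0.087 24.8  ]
 [ 0.577  0.094  0.087 28.1  ]
 [ 0.598  0.085  0.086 26.45 ]
 [ 0.64   0.068  0.084 26.45 ]
 [ 0.522  0.295  0.114 28.1  ]
 [ 0.648  0.125  0.091 23.   ]]
```

The middle ball is up at (0.560, 0.159) and the side balls have dropped into a simple pair wedge at (0.538, 0.093) and (0.577, 0.094). I'll lift out and repeat the nudge that worked on the first pair.

Call:
{"op": "apply_moves", "data": {"targets": [[[0,0,0.9,0,-1],[0,0,0.8,0,-1],[-0.1,-0.7,0,0,-1],[-0.2,-0.7,0,0,-1],[-0.2,-0.7,0,0,-1],[0,0,0,0,-1],[0,0,0,0,-1],[0,0,0,0,-1]]]}}

```text
clock: 17.4
eef_pos: [0.5373, 0.0436, 0.1752]
tool_rot: [0.005, 1.0, 0.0, 0.0]
ft_force: [0.5, -0.6, -0.1]
grip_width: -0.0002
grasp_force: 0.0
```

```bash
python3 balls.py; python3 circ.py
```

```text
17.4 [0.537 0.044 0.175] [ 0.453 -0.597 -0.059]
scene tray [(593, array([0.566, 0.099, 0.1  ]))]
scene box [(252, array([ 0.566, -0.038,  0.041]))]
top tray []
top box [(227, array([ 0.574, -0.049,  0.041])), (92, array([ 0.543, -0.027,  0.041]))]
17.5
[[ 0.574 -0.048  0.028 24.8  ]
 [ 0.555  0.129  0.092 26.15 ]
 [ 0.546 -0.02   0.028 24.8  ]
 [ 0.576  0.097  0.087 26.45 ]
 [ 0.54   0.091  0.087 26.45 ]
 [ 0.524  0.087  0.086 23.15 ]
 [ 0.463  0.189  0.1   24.8  ]
 [ 0.596  0.087  0.086 26.45 ]
 [ 0.629  0.294  0.114 26.3  ]
 [ 0.52   0.299  0.114 23.   ]]
```

Call:
{"op": "apply_moves", "data": {"targets": [[[0,0,-0.7,0,-1],[0,0,-0.7,0,-1],[0,0.1,-0.55,0,-1],[0,0.2,0,0,-1],[0,0.2,0.02,0,-1],[0,0.2,0.03,0,-1],[0,0.2,0.02,0,-1],[0,0,0,0,-1]]]}}

```text
clock: 18.22
eef_pos: [0.5387, 0.0823, 0.102]
tool_rot: [0.003, 1.0, 0.001, 0.002]
ft_force: [0.0, -0.5, -0.2]
grip_width: -0.0
grasp_force: 0.0
```

Call:
{"op": "apply_moves", "data": {"targets": [[[0,0,0,0,-1],[0,0,0,0,-1],[0,0,0,0,-1],[0,0,0,0,-1],[0,0,0,0,-1],[0,0,0,0,-1],[0,0,0,0,-1],[0,0,0,0,-1]]]}}

```text
clock: 18.88
eef_pos: [0.5371, 0.0797, 0.0998]
tool_rot: [0.005, 1.0, -0.0, -0.0]
ft_force: [0.3, -0.1, 0.3]
grip_width: -0.0002
grasp_force: 0.1
```

```bash
python3 balls.py; python3 circ.py
```

```text
18.8833 [0.537 0.08  0.1  ] [ 0.299 -0.134  0.25 ]
scene tray [(88, array([0.544, 0.11 , 0.102])), (98, array([0.579, 0.042, 0.094])), (140, array([0.621, 0.096, 0.095]))]
scene box [(247, array([ 0.563, -0.044,  0.041])), (140, array([ 0.592, -0.014,  0.04 ]))]
top tray [(74, array([0.575, 0.036, 0.087]))]
top box [(212, array([ 0.587, -0.009,  0.041])), (435, array([ 0.556, -0.04 ,  0.041]))]
18.9833
[[ 0.59  -0.011  0.028 24.8  ]
 [ 0.532  0.114  0.09  24.8  ]
 [ 0.558  0.027  0.028 26.3  ]
 [ 0.576 -0.047  0.028 23.15 ]
 [ 0.54  -0.034  0.028 24.8  ]
 [ 0.537 -0.068  0.028 22.7  ]
 [ 0.599  0.086  0.086 26.45 ]
 [ 0.607  0.298  0.114 23.   ]
 [ 0.522  0.298  0.114 24.65 ]]
```

Three are in the box, the fourth is dropping off the lip, and the last is held at (0.532, 0.114). I'll wait, then release it.

Call:
{"op": "apply_moves", "data": {"targets": [[[0,0,0,0,-1],[0,0,0,0,-1],[0,0,0,0,-1],[0,0,0,0,-1],[0,0,0,0,-1],[0,0,0,0,-1]]]}}

```text
clock: 19.53
eef_pos: [0.5371, 0.08, 0.0999]
tool_rot: [0.004, 1.0, 0.0, 0.0]
ft_force: [0.3, -0.2, 0.1]
grip_width: 0.0001
grasp_force: 0.1
```

Call:
{"op": "apply_moves", "data": {"targets": [[[0,-0.2,0.4,0,-1],[0,-0.2,0.9,0,-1],[0,0,0.9,0,-1],[0,0,0.9,0,-1],[-0.8,0,0,0,-1],[-0.8,0,0,0,-1],[-0.8,0,0,0,-1],[-0.8,0,0,0,-1]]]}}

```text
clock: 20.2
eef_pos: [0.4078, 0.0639, 0.224]
tool_rot: [0.004, 1.0, 0.0, 0.0]
ft_force: [-0.0, 1.2, 0.8]
grip_width: 0.0003
grasp_force: 0.0
```

Call:
{"op": "apply_moves", "data": {"targets": [[[0,0,0,0,-1],[0,0,0,0,-1],[0,0,0,0,-1],[0,0,0,0,-1],[0,0,0,0,-1],[0,0,0,0,-1],[0,0,0,0,-1],[0,0,0,0,-1]]]}}

```text
clock: 20.87
eef_pos: [0.4095, 0.0639, 0.2237]
tool_rot: [0.004, 1.0, -0.0, -0.0]
ft_force: [1.0, 1.1, 0.4]
grip_width: 0.0001
grasp_force: 0.0
```

```bash
python3 balls.py; python3 circ.py; python3 box.py .557 -.004 .042
```

```text
20.8667 [0.409 0.064 0.224] [0.971 1.054 0.38 ]
scene tray [(91, array([0.498, 0.093, 0.095])), (141, array([0.621, 0.096, 0.095]))]
scene box [(133, array([0.518, 0.015, 0.039])), (473, array([ 0.574, -0.034,  0.041]))]
top tray [(164, array([0.62 , 0.1  , 0.097])), (128, array([0.494, 0.098, 0.098]))]
top box [(850, array([ 0.569, -0.028,  0.041])), (210, array([0.512, 0.021, 0.042]))]
20.9667
[[ 0.568 -0.01   0.028 26.45 ]
 [ 0.515  0.019  0.028 22.85 ]
 [ 0.465  0.139  0.093 28.1  ]
 [ 0.571 -0.048  0.028 26.3  ]
 [ 0.536 -0.033  0.028 26.45 ]
 [ 0.627  0.291  0.113 26.45 ]
 [ 0.522  0.298  0.114 23.   ]
 [ 0.605 -0.027  0.028 22.85 ]
 [ 0.598  0.085  0.086 26.45 ]
 [ 0.529  0.275  0.111 26.45 ]]
21.0167 [0.4092 0.0639 0.2238] -0.0003036141535280791 [ 0.1751 -0.7371  0.3144]
top rim z 0.041905269676394186 tilt x,y deg [-0.0084 -0.3188] ((0.5592962503433228, -0.0021025091409683228), (0.14876903593540192, 0.14981907606124878), 89.33904266357422)
scene rim z 0.04167304721993714 tilt x,y deg [ 0.0123 -0.3969] ((0.5583332777023315, -0.006032280623912811), (0.16235986351966858, 0.1560181826353073), 0.4443208873271942)
```

All five balls are in the box: five circles, and the top-view ball area equals 5 × 212 px. What's left in the tray mask is only the slanted walls. The box is still level and in place, and the gripper is clear.

```bash
python3 -c "
from workcell import order; print(order.job_done())"
```

```text
the job is handed in; nothing more can be done
None
```

The job is handed in at about 21 s of robot time: the box stands flat and square under the tongue, all five balls rolled into it, and no move was made at the other bench items (not re-measured at the end); I viewed 11 pictures, one over the limit of 10.

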